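# Feed a tin of welding tips with the joystick and top the lane up

## Task

On the two-lane feeder, push the joystick over to the side of the lane where the blue tin waits, and hold it there until that tin has slid by itself all the way down to the bottom stop; then let the stick spring back to centre so that the gate shuts. After that, put the spare blue tin from the bench into the same lane above the gate, lengthwise and lid up, so that it slides down against the shut gate. Leave the orange tin at its gate, do not touch the sliding tin, and leave the other things on the bench where they stand.

Things in the scene. Friction and masses are not known exactly. Their poses are not given: they have to be found in the camera images.
- deck: Blue sloped deck of the feeder, fixed, its place and heading vary. Origin: on the floor between the two lanes, at the uphill gate faces, 85 mm above the bench. x runs down the slope (0.38 rad below level, roughly away from the robot), y level to the left, z square to the floor, up. White slippery lane floors centred at y = +50 (left) and -50 mm (right), from x = -150 to 87 mm; tins slide by themselves.
- gate_line_left (a point): Point on the left lane's floor (deck axes) under its yellow gate's uphill face. Gate: 5 mm thick, 44 wide, 25 high while the stick is centred. Same in the right lane, 100 mm to the right. Steel guides along both sides of each lane are 10 mm high, 4 thick, 50 mm apart, flaring to 64 mm over the top 48 mm; the uphill end is open.
- stop_left (a point): Foot of the black rubber bottom stop (28 mm high) at the left lane's end, 87 mm down the slope from the gate face; the same stop closes the right lane.
- console: Yellow control box, fixed, its place and heading vary: 110 x 120 mm, 59 high, joystick in the middle. Steel guard hoops fore and aft of the stick at its own x = +/-48 mm (bars 10 mm thick, y = +/-47 mm, top 131 mm above the bench); the left and right sides are open. Origin: centre of its underside, x ahead, y to its left, z up.
- stick (a joint): Sideways tilt, rad: 0 centred, positive to the console's left (+y), negative right, stops at +/-0.5. Spring 1.1 N m/rad (6 N at the knob for 0.4 rad); it springs fore and aft too, without effect. Leaning left lowers the left lane's gate and raises the other; leaning right does the reverse. Gate flush with the floor from 0.32 rad. Let go, stick and gates return at once.
- knob_center (a point): Centre of the joystick's red knob: upright, 30 mm diameter, 50 mm high, on a 14 mm shaft. It lies 72 mm above the pivot (on the console's axis), 134 mm above the bench when centred.
- tin_waiting_center (a point): Centre of the blue-lidded tin that waits at its gate, in the left or the right lane (differs from run to run): 64 x 42 x 40 mm (x, y, z of its own axes), about 0.25 kg. In the lane its long side runs down the slope.
- tin_orange_center (a point): Centre of the orange-lidded tin, same size, at the gate of the other lane. Stays there.
- tin_spare_center (a point): Centre of the spare tin, blue lid, same size (64 x 42 x 40 mm along its own x, y, z) and mass, standing upright on the bench at any heading, to the robot's right.
- spray_center (a point): Centre of a red spray can, 52 mm diameter, 140 mm high, standing on the bench. Bystander.
- elbow: Steel pipe elbow on a round flange (68 mm diameter), 75 mm high in all; origin: centre of its underside. Bystander.
- magnet: Flat red welding magnet, a triangle about 75 x 75 mm, 18 mm high, lying on the bench; origin: centre of its underside. Bystander.

How it is judged (in metres and radians):
On the way, in this order (a step that is already met when the one before it is completed fails the run):
1. the waiting blue tin has slid down to the bottom stop while the stick is still held over (more than 0.25 rad) (x of tin_waiting_center in the frame of deck between 0.045 and 0.066 m and z of tin_waiting_center in the frame of deck between 0.012 and 0.03 m and (value of joint stick above 0.25 rad or value of joint stick below -0.25 rad)), for 0.2 s.
2. the stick is back at centre (within 0.06 rad), gate shut (value of joint stick between -0.06 and 0.06 rad), for 0.2 s.
3. the spare blue tin lies against the gate of the same lane (x of tin_spare_center in the frame of deck between -0.044 and -0.024 m and z of tin_spare_center in the frame of deck between 0.012 and 0.03 m and distance between tin_spare_center and tin_waiting_center below 0.105 m and angle between the x axis of tin_spare_center and the x axis of deck, either way round below 0.2 rad), for 0.2 s.
At the end, for the whole second after the job is handed in: First blue tin flat at the bottom stop (centre 45 to 66 mm below the gate face), spare flat behind the shut gate of that lane (centre 24 to 44 mm above it, within 0.2 rad of lengthwise), orange tin still behind its gate, all at rest, stick within 0.06 rad of centre (all of step 2 and all of step 3 and x of tin_waiting_center in the frame of deck between 0.045 and 0.066 m and z of tin_waiting_center in the frame of deck between 0.012 and 0.03 m and x of tin_orange_center in the frame of deck between -0.044 and -0.024 m and linear speed of each of tin_waiting, tin_spare, tin_orange below 0.02 m/s); the robot touches nothing.
It fails at once if the orange tin is let go, lifted or shifted (more than 20 mm) (distance of tin_orange_center from where it was at the start of the episode above 0.02 m).
It fails at once if the gripper pushes or holds the waiting tin (more than 1 N) (contact force between the fingers and tin_waiting above 1 N).
It fails at once if a bystander is shifted by more than 30 mm or knocked over (distance of any of spray_center, elbow, magnet from where it was at the start of the episode above 0.03 m).
It also fails if it takes over 61 s, if anything falls off the work surface, if the arm or the gripper's body presses on something with over 40 N, if the wrist force passes 120 N, or if a joint passes its speed limit or range.

## Robot

A 7-joint arm with a two-finger parallel gripper is mounted at the origin on the work surface. World frame = base frame: x ahead of the robot, y to its left, z up, the work surface at z = 0. Lengths are in mm, angles in rad, forces in N, time in s.
With the tool pointing down it reaches from about 400 to 900 mm from the base axis. Payload 5.6 kg.
Tool frame: the origin (TCP) lies on the centre line of the jaws, within the pads' length; the fingertips stand 8 mm ahead of it and the grasp point (between the pads) lies 11 mm behind it; x points along the fingers, y is the direction in which the jaws open and shut, and the axes are right-handed (so a half turn about x gives the same grasp; the last joint's range is limited). The gripper opens to 92 mm and grips with 3 to 60 N. Pads are 20 mm wide; open, the fingers measure 128 mm over their backs; the gripper's body (75 mm by 189 mm) begins 69 mm behind the grasp point.
Start: joints at [-1.241, 0.468, -0.012, 1.603, 0.006, 1.071, -0.056], TCP at [236.786, 605.344, 222.592] pointing down, gripper open.
Joint ranges: [-2.53, 2.53], [-0.31, 2.02], [-1.57, 1.55], [0.28, 2.44], [-1.29, 4.43], [0.15, 1.84], [-2.92, 2.92]. Speed limits (rad/s): [2.57, 2.57, 3.14, 3.14, 3.14, 3.14, 3.14].

## Interface

Orientations are given as a unit quaternion [x, y, z, w].
In Python, from plant import r gives the robot as it stands. The module is installed in compiled form; this text tells all that it offers.
- The arm moves only by the shell command python3 -m crank 'ROWS' [FORCE]. ROWS is a JSON object of lists of equal length, an entry for each row: "fingers": the gripper's target within -1 to 1 (shut at 1, half-way at 0, fully open at -1); "delta_pos": the shift along the world's x, y, z in units of 25 mm (1.0 is 25 mm), a list of three; "yaw": the turn about the world's z in units of 8 degrees (1.0 is 8 degrees). In form: {"fingers": [fingers, ...], "delta_pos": [[x, y, z], ...], "yaw": [yaw, ...]}. A call has 1 to 10 rows; each row shifts and turns the commanded pose from where the row before left it; what a row does not reach is not made up. A row lasts 1/8 s, in which the tool goes at most 62.5 mm and 10.7 degrees, less where a joint would pass 70% of its speed; a pose out of reach is approached as far as the arm can. A call with a number of a shift or a turn outside -1 to 1 is refused whole. A call with a gripper value outside its range is refused whole. The fingers move at their own pace and stop on an object; FORCE is the grip in N (left out, the last holds). Time passes only in rows, so rows that do not move let the fingers close. It gives the time, the measured TCP pose, the force and the opening at its end, in the units of the state.
- r.get_obs(): the state, without advancing time (a new reading comes with each control period).
- r.snapshot(name): name is "scene" or "top" or "wrist"; returns a dict with "pixels" (400x640x3 uint8, red, green, blue), "depth" (400x640 float32, mm along the optical axis (not along the pixel's ray), 0 where there is no reading), "fx", "fy", "cx", "cy" (pixels), "R" (3x3) and "t" (3): a world point X has camera coordinates R X + t. Camera axes: x right, y down, z forward; pixel columns grow to the right and rows downward; lengths in mm; the calibration is good to about 2 mm. A picture is of the moment at which its call begins.
- r.sign_off(): hands the job in, once; it reports no verdict.
The state is a dict: "t": time; "joint_positions": joint angles; "qvel": joint speeds; "joint_efforts": joint torques, N m; "tcp_pos": TCP position; "tcp_rot": TCP orientation; "force": force on the tool from outside, world axes, zero at the start; "moment": the same for the moment, N m; "width": finger opening in mm.
Only numpy, scipy, OpenCV 4.12 (cv2) and the standard library are available. Lean on these libraries where they do the work, as an engineer would, in place of code of your own. Each camera call takes 0.05 s, during which the arm holds its last target. There are 200 camera calls.

## Working session

There is one attempt and no reset: what is moved stays moved. The work goes in short steps, Python scripts to look and compute and a shell command to move; the robot and the scene stay as the last step left them, time stands still between calls to the robot, and variables do not carry over. Pictures are saved under pics/ and viewed, about 8 in all and at most 12, crops included, and the job is handed in when it is done.

```bash
mkdir -p pics
cat > h.py <<'E'
import numpy as np, cv2
from plant import r
def snap(n):
    return r.snapshot(n)
def save(s,f): cv2.imwrite('pics/'+f, s['pixels'][:,:,::-1])
def pts(s):
    d=s['depth'].astype(float); v,u=np.mgrid[0:d.shape[0],0:d.shape[1]]
    c=np.stack([(u-s['cx'])/s['fx']*d,(v-s['cy'])/s['fy']*d,d],-1)
    P=(c-np.array(s['t']))@np.array(s['R']); P[d==0]=np.nan
    return P
E
python3 - <<'E'
from h import *
o=r.get_obs(); print(o['t'],o['tcp_pos'],o['tcp_rot'],o['width'])
for n in('top','scene'):
    s=snap(n); save(s,n+'0.png'); np.savez(n+'0.npz',**s)
    C=-np.array(s['R']).T@np.array(s['t']); print(n,C,s['fx'])
E
```

```text
0.0 [236.6071061  604.81275803 221.64464018] [ 0.13044184  0.69492443 -0.13166074  0.69478803] 91.70286910264936
top [ 479.09800058  -42.42047077 1113.86716235] 434.6730487668955
scene [1413.69859822  110.94190129  697.93682182] 442.99384645206715
```

View pics/top0.png

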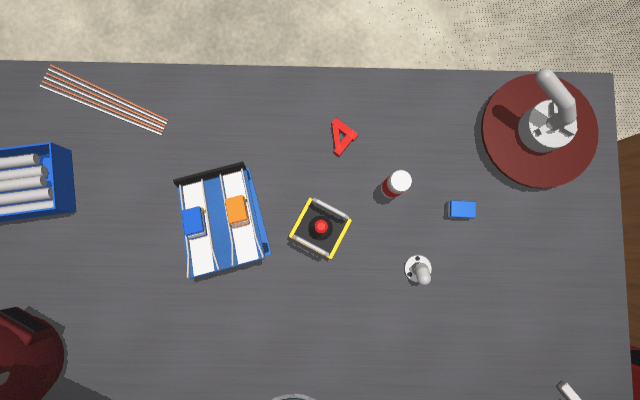

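View pics/scene0.png

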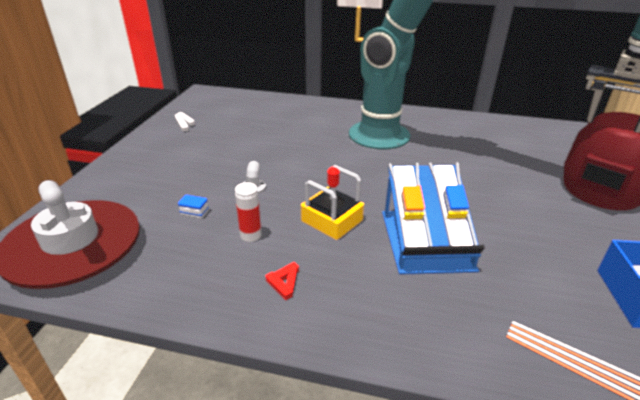

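The left lane holds the waiting blue tin, at top (194,222), with the orange one at (237,211). The knob is at (321,227), the spare at (462,210), the spray can at (397,184) and the elbow at (419,270). Next I'll measure these.

```bash
cat > m.py <<'E'
from h import *
s=dict(np.load('top0.npz')); P=pts(s); im=s['pixels']; hsv=cv2.cvtColor(im,cv2.COLOR_RGB2HSV)
H,S,V=[hsv[...,i].astype(int) for i in range(3)]
def box(u0,v0,u1,v1):
    m=np.zeros(H.shape,bool); m[v0:v1,u0:u1]=1; return m
def rep(n,m):
    m=m&np.isfinite(P[...,2]); p=P[m]
    rc=cv2.minAreaRect(p[:,:2].astype(np.float32))
    print(n,m.sum(),'med',np.median(p,0).round(1),'rect c',np.round(rc[0],1),'size',np.round(rc[1],1),'ang',round(rc[2],1)); return p
blue=(H>100)&(H<125)&(S>150)
# waiting, orange, spare lids
rep('spare',box(445,195,480,225)&blue&(P[...,2]>30))
orange=(H>8)&(H<22)&(S>150)
rep('orange',box(222,190,252,232)&orange&(P[...,2]>100))
rep('knob',box(305,212,337,242)&((H<6)|(H>174))&(S>150)&(P[...,2]>145))
rep('yellow',box(280,190,360,265)&(H>20)&(H<32)&(S>150)&(P[...,2]>45)&(P[...,2]<70))
rep('spray',box(375,160,420,205)&(P[...,2]>125))
rep('elbow',box(395,245,440,295)&(P[...,2]>8))
rep('magnet',box(320,110,365,160)&((H<6)|(H>174))&(S>150))
rep('stop',box(165,155,255,195)&(V<50)&(P[...,2]>60))
# white floor plane
w=box(175,165,262,282)&(S<40)&(V>180)&np.isfinite(P[...,2])
p=P[w]
for _ in range(3):
    c=p.mean(0); n=np.linalg.svd(p-c,full_matrices=False)[2][2]; n*=np.sign(n[2]); d=(p-c)@n; p=p[abs(d)<3]
print('floor',len(p),n,'slope',np.arccos(n[2]),'rms',d.std())
hd=np.arctan2(n[1],n[0]); print('heading',hd)
cx,sx=np.cos(.38),np.sin(.38)
X=np.array([cx*np.cos(hd),cx*np.sin(hd),-sx]);Y=np.array([-np.sin(hd),np.cos(hd),0]);Z=np.cross(X,Y)
q=p@np.c_[X,Y]; print('floor x',np.percentile(q[:,0],[.5,99.5]),'y hist')
h,e=np.histogram(q[:,1],bins=np.arange(q[:,1].min()-4,q[:,1].max()+4,4)); print(list(zip(e.round().astype(int),h)))
print('z',np.median(p@Z))
wt=box(178,200,208,240)&blue&np.isfinite(P[...,2])&((P@Z-np.median(p@Z))>33)
pw=rep('wait',wt); po=rep('or',box(222,190,252,232)&orange&((P@Z-np.median(p@Z))>33))
for a in(pw,po): b=a@np.c_[X,Y,Z]; print(b.min(0),b.max(0),np.median(b,0))
E
python3 m.py
```

```text
spare 418 med [ 573.2 -417.1   39. ] rect c [ 573.6 -416.6] size [63. 41.] ang 89.7
orange 479 med [557.5 131.6 134.1] rect c [554.1 131.2] size [67.7 41.8] ang 16.2
knob 137 med [520.9 -60.2 154.4] rect c [521.3 -60.3] size [26.8 26.6] ang 0.7
yellow 325 med [519.6 -79.9  54. ] rect c [520.6 -59.2] size [118.5 108.7] ang 62.5
spray 395 med [ 626.4 -239.2  138.9] rect c [ 627. -240.] size [49.1 48.4] ang 75.6
elbow 490 med [ 420.2 -303.4   51.4] rect c [ 424.3 -306.9] size [63.5 64.7] ang 48.2
magnet 509 med [ 762.5 -111.3   16.8] rect c [ 758.3 -103.5] size [74.4 75. ] ang 52.0
stop 333 med [645.5 209.2  70.9] rect c [645.5 209.5] size [ 12.9 171.6] ang 15.4
floor 1849 [0.35743164 0.10051396 0.92851471] slope 0.3804039956138213 rms 1.1743335137633244
heading 0.2741319512570292
floor x [369.37891906 602.92682621] y hist
[(np.int64(-51), np.int64(0)), (np.int64(-47), np.int64(98)), (np.int64(-43), np.int64(79)), (np.int64(-39), np.int64(74)), (np.int64(-35), np.int64(78)), (np.int64(-31), np.int64(84)), (np.int64(-27), np.int64(78)), (np.int64(-23), np.int64(68)), (np.int64(-19), np.i
[... 591 characters left out ...]
81)), (np.int64(65), np.int64(74)), (np.int64(69), np.int64(79)), (np.int64(73), np.int64(74)), (np.int64(77), np.int64(75)), (np.int64(81), np.int64(92)), (np.int64(85), np.int64(70)), (np.int64(89), np.int64(72)), (np.int64(93), np.int64(83)), (np.int64(97), np.int64(55))]
z 298.00013581452123
wait 478 med [529.6 228.  134.2] rect c [530.9 228.6] size [59.6 42.4] ang 15.3
or 463 med [557.6 131.9 134.4] rect c [557.8 132.2] size [60.2 41.8] ang 15.6
[451.83130552  54.99370686 331.03120938] [515.52446843  97.39778513 343.17676993] [481.70246832  75.77495244 336.89643727]
[451.02919455 -44.64091757 331.38177396] [515.11599323  -2.79538627 341.8921724 ] [481.6272591  -24.08385039 336.98947957]
```

Run:
```python
from h import *
from scipy.spatial.transform import Rotation as Ro
o=r.get_obs(); M=Ro.from_quat(o['tcp_rot']).as_matrix(); print(M.round(3))
print('jaw ang',np.degrees(np.arctan2(M[1,1],M[0,1])))
yc=np.array([np.cos(np.radians(62.5)),np.sin(np.radians(62.5))]); k=np.array([521.1,-60.2])
print('start',k-34*yc,'push end',k-1*yc)
hd=.274;cx,sx=np.cos(.38),np.sin(.38)
X=np.array([cx*np.cos(hd),cx*np.sin(hd),-sx]);Y=np.array([-np.sin(hd),np.cos(hd),0]);Z=np.cross(X,Y)
O=515.5*X+26*Y+298*Z; print('O',O)
np.savez('deck.npz',X=X,Y=Y,Z=Z,O=O)
for x in(-32,-70,-90):print(x,O+x*X+50*Y+20*Z)
```

```text
[[-0.001  0.364  0.931]
 [-0.002  0.931 -0.364]
 [-1.    -0.002  0.   ]]
jaw ang 68.63754587892439
start [505.40054715 -90.35836833] push end [520.63825139 -61.08701083]
O [560.24409156 184.47490114  85.53255942]
-32 [525.24784457 226.57599147 115.97530715]
-70 [491.27500953 217.02727011 130.07028499]
-90 [473.39457004 212.00162729 137.48869438]
```

```bash
python3 -m crank '{"fingers":[-1,-1,-1,-1,-1,-1,-1,-1,-1,-1],"delta_pos":[[0.42,-0.98,0],[0.42,-0.98,0],[0.42,-0.98,0],[0.42,-0.98,0],[0.42,-0.98,0],[0.42,-0.98,0],[0.42,-0.98,0],[0.42,-0.98,0],[0.42,-0.98,0],[0.42,-0.98,0]],"yaw":[-0.77,0,0,0,0,0,0,0,0,0]}'
python3 -m crank '{"fingers":[-1,-1,-1,-1,-1,-1,-1,-1,-1,-1],"delta_pos":[[0.42,-0.98,0],[0.42,-0.98,0],[0.42,-0.98,0],[0.42,-0.98,0],[0.42,-0.98,0],[0.42,-0.98,0],[0.42,-0.98,0],[0.42,-0.98,0],[0.42,-0.98,0],[0.42,-0.98,0]],"yaw":[0,0,0,0,0,0,0,0,0,0]}'
python3 -m crank '{"fingers":[-1,-1,-1,-1,-1,-1,-1,-1],"delta_pos":[[0.42,-1,0],[0.42,-1,0],[0.42,-1,0],[0.42,-1,0],[0.42,-1,0],[0.42,-1,0],[0.42,-1,0],[0,0,0]],"yaw":[0,0,0,0,0,0,0,0]}'
```

```text
t: 1.35
tcp_pos: [341.9, 359.3, 222.3]
tcp_rot: [0.168, 0.687, -0.168, 0.687]
force: [0.2, 0.3, -0.2]
width: 91.9
t: 2.6
tcp_pos: [446.8, 114.5, 222.4]
tcp_rot: [0.168, 0.687, -0.168, 0.687]
force: [1.1, 0.7, -0.5]
width: 92.0
t: 3.6
tcp_pos: [520.3, -61.5, 222.3]
tcp_rot: [0.169, 0.687, -0.17, 0.686]
force: [-0.8, -0.3, -0.7]
width: 91.6
```

```bash
python3 -m crank '{"fingers":[-1,-1,-1,-1,-1,-0.3,-0.3,-0.3],"delta_pos":[[0.03,0.05,-0.76],[0,0,-0.77],[0,0,-0.77],[0,0,-0.77],[0,0,-0.77],[0,0,0],[0,0,0],[0,0,0]],"yaw":[0,0,0,0,0,0,0,0]}'
python3 - <<'E'
from h import *
o=r.get_obs();print(o['tcp_pos'],o['width'],o['force'])
s=snap('top'); save(s,'top1.png'); w=snap('wrist'); save(w,'wrist1.png')
cv2.imwrite('pics/c1.png',np.hstack([cv2.resize(s['pixels'][150:290,160:380,::-1],None,fx=1.8,fy=1.8),cv2.resize(w['pixels'][:,:,::-1],(403,252))]))
E
```

```text
t: 4.6
tcp_pos: [521.6, -58.1, 127.5]
tcp_rot: [0.168, 0.686, -0.168, 0.687]
force: [-0.1, 0.5, -0.1]
width: 63.8
[521.57565835 -58.11631572 127.45217044] 63.76459092994992 [-0.13790873  0.46775025 -0.10914193]
```

View pics/c1.png

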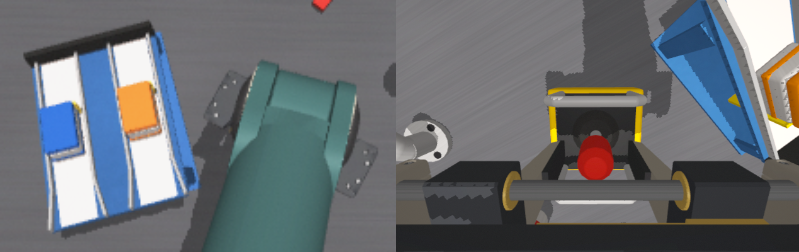

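The fingers straddle the knob cleanly. I'll nudge the stick slightly left first and check which gate moves.

```bash
python3 -m crank '{"fingers":[-0.3,-0.3,-0.3],"delta_pos":[[0.24,0.46,0],[0.23,0.42,0],[0,0,0]],"yaw":[0,0,0]}'
cat > g.py <<'E'
from h import *
D=np.load('deck.npz'); s=snap('top')
P=(pts(s)-D['O'])@np.c_[D['X'],D['Y'],D['Z']]; hsv=cv2.cvtColor(s['pixels'],cv2.COLOR_RGB2HSV)
H,S=hsv[...,0].astype(int),hsv[...,1]
for n,y in(('L',50),('R',-50)):
    L=(abs(P[...,1]-y)<28)&(P[...,0]>-150)&(P[...,0]<100)
    g=L&(abs(P[...,1]-y)<18)&(P[...,0]>-3)&(P[...,0]<9); yl=g&(H>20)&(H<33)&(S>120)
    t=L&(P[...,2]>34)&(S>100)
    print(n,'gate z max',np.nanpercentile(P[g][:,2],[50,95]).round(1),'yellow',yl.sum(),P[yl][:,2].max().round(1) if yl.any() else None,'tin',t.sum(),P[t].min(0).round(1),P[t].max(0).round(1))
save(s,'g.png')
E
python3 g.py
```

```text
t: 5.08
tcp_pos: [533.5, -35.6, 126.8]
tcp_rot: [0.168, 0.687, -0.168, 0.687]
force: [-1.3, -1.9, 1.7]
width: 59.6
L gate z max [38.6 41.3] yellow 1 9.6 tin 476 [-64.1  29.3  34.4] [-1.2 72.3 43.5]
R gate z max [38.7 42.1] yellow 31 43.5 tin 522 [-65.  -70.9  34. ] [  7.4 -28.1  43.5]
```

Run:
```python
from h import *
s=snap('scene')['pixels']; a=np.load('scene0.npz')['pixels']
f=lambda i:cv2.resize(i[160:255,380:485,::-1],None,fx=3.7,fy=3.7,interpolation=cv2.INTER_CUBIC)
cv2.imwrite('pics/c2.png',np.hstack([f(a),f(s)]))
```

```text
(no output)
```

View pics/c2.png

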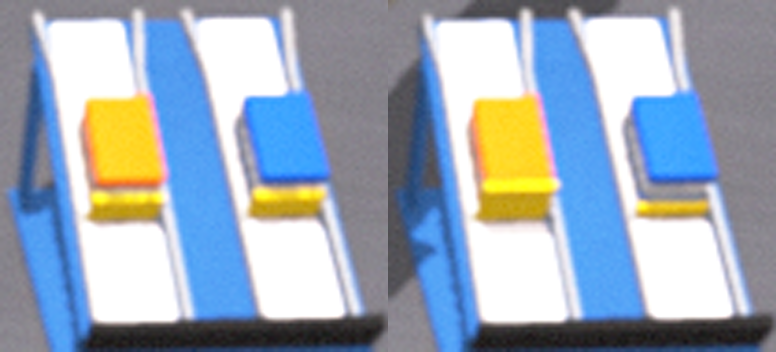

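The blue tin's gate is dropping and the orange tin's is rising, so this is the right direction. I'll push on to about 0.42 rad and hold.

```bash
python3 -m crank '{"fingers":[-0.3,-0.3,-0.3,-0.3,-0.3,-0.3,-0.3,-0.3],"delta_pos":[[0.21,0.41,0],[0,0,0],[0,0,0],[0,0,0],[0,0,0],[0,0,0],[0,0,0],[0,0,0]],"yaw":[0,0,0,0,0,0,0,0]}'; python3 g.py
```

```text
t: 6.18
tcp_pos: [537.4, -27.6, 126.5]
tcp_rot: [0.168, 0.687, -0.169, 0.686]
force: [-2.2, -4.4, 3.4]
width: 59.8
L gate z max [-0.2  3.2] yellow 0 None tin 430 [23.  29.3 34.2] [88.2 72.1 43.6]
R gate z max [45.6 53.8] yellow 70 55.5 tin 571 [-64.1 -70.9  34.3] [  6.2 -27.1  55.5]
```

The tin is at the bottom stop, with its centre at about x = 55.5. I'll hold a moment more, then release.

```bash
python3 -m crank '{"fingers":[-0.3,-0.3,-0.3,-0.3,-0.3,-0.3,-0.3,-0.6,-1,-1],"delta_pos":[[0,0,0],[0,0,0],[0,0,0],[-0.21,-0.42,0],[-0.22,-0.44,0],[-0.22,-0.44,0],[0,0,0],[0,0,0],[0,0,0],[0,0,0]],"yaw":[0,0,0,0,0,0,0,0,0,0]}'; python3 g.py
python3 - <<'E'
from h import *
s=snap('scene'); i=s['pixels']
cv2.imwrite('pics/c3.png',cv2.resize(i[150:275,290:490,::-1],None,fx=3,fy=3,interpolation=cv2.INTER_CUBIC))
E
```

```text
t: 7.48
tcp_pos: [521.9, -58.3, 126.6]
tcp_rot: [0.168, 0.687, -0.168, 0.687]
force: [-0.2, 0.4, 0.0]
width: 87.8
L gate z max [12.8 24.3] yellow 97 27.3 tin 432 [22.5 29.5 34.1] [87.9 71.5 44.2]
R gate z max [38.9 39.7] yellow 0 None tin 469 [-64.4 -70.3  34.1] [ -0.3 -27.9  43.6]
```

View pics/c3.png

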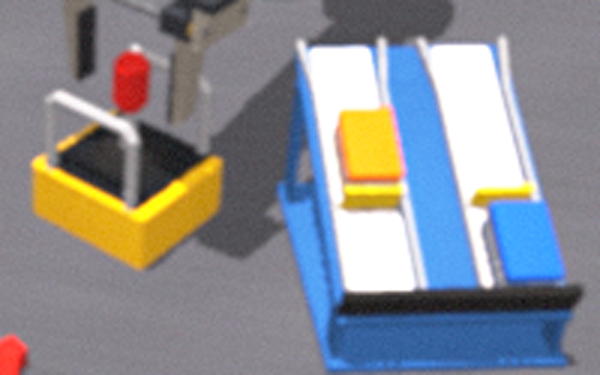

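Gate shut, stick upright and the orange tin unmoved. Next I'll lift and go to the spare tin.

```bash
python3 -m crank '{"fingers":[-1,-1,-1,-1,-1,-1,-1,-1,-1,-1],"delta_pos":[[0,0,1],[0,0,1],[0,0,1],[0,0,1],[0.14,-0.95,0],[0.14,-0.95,0],[0.14,-0.95,0],[0.14,-0.95,0],[0.14,-0.95,0],[0.14,-0.95,0]],"yaw":[0,0,0,0,-0.52,-0.52,-0.52,-0.52,-0.52,-0.52]}'
python3 -m crank '{"fingers":[-1,-1,-1,-1,-1,-1,-1,-1,-1,-1],"delta_pos":[[0.14,-0.95,0],[0.14,-0.95,0],[0.14,-0.95,0],[0.14,-0.95,0],[0.14,-0.95,0],[0.14,-0.95,0],[0.14,-0.95,0],[0.14,-0.95,0],[0.14,-0.95,0],[0,0,0]],"yaw":[-0.52,-0.52,-0.52,-0.52,-0.52,-0.52,-0.52,-0.52,-0.52,0]}'
python3 - <<'E'
from h import *
from scipy.spatial.transform import Rotation as Ro
o=r.get_obs(); M=Ro.from_quat(o['tcp_rot']).as_matrix()
print('jaw ang',np.degrees(np.arctan2(M[1,1],M[0,1])),o['joint_positions'])
w=snap('wrist'); P=pts(w); hsv=cv2.cvtColor(w['pixels'],cv2.COLOR_RGB2HSV)
H,S=hsv[...,0].astype(int),hsv[...,1]
m=(H>100)&(H<125)&(S>130)&(P[...,2]>33)&(P[...,2]<48); print(m.sum())
print(cv2.minAreaRect(P[m][:,:2].astype(np.float32)),np.median(P[m],0))
E
```

```text
t: 8.82
tcp_pos: [542.9, -202.9, 226.4]
tcp_rot: [0.314, 0.634, -0.314, 0.633]
force: [-0.1, -0.2, 0.5]
width: 92.1
t: 10.07
tcp_pos: [573.3, -417.5, 226.2]
tcp_rot: [-0.5, -0.499, 0.501, -0.499]
force: [-0.2, -0.7, -0.4]
width: 91.8
jaw ang -0.13855841184116055 [ 0.1349519   0.64091202  0.70238193  1.47112387 -0.42779209  1.1867252
  0.89781141]
1824
((572.826171875, -415.94976806640625), (64.05870819091797, 41.747596740722656), 87.93378448486328) [ 572.31161675 -414.25404726   39.28790584]
```

```bash
python3 -m crank '{"fingers":[-1,-1,-1,-1,-1,-1,-1,-1,-1,-1],"delta_pos":[[0,0.03,-0.9],[0,0,-0.9],[0,0,-0.9],[0,0,-0.9],[0,0,-0.9],[0,0,-0.9],[0,0,-0.9],[0,0,-0.9],[0,0,-0.9],[0,0,0]],"yaw":[-0.1,0,0,0,0,0,0,0,0,0]}' 15
python3 -m crank '{"fingers":[1,1,1,1,1,1,1,1],"delta_pos":[[0,0,0],[0,0,0],[0,0,0],[0,0,0],[0,0,0],[0,0,0],[0,0,0.5],[0,0,1]],"yaw":[0,0,0,0,0,0,0,0]}' 15
```

```text
t: 11.38
tcp_pos: [573.0, -413.3, 21.5]
tcp_rot: [-0.503, -0.498, 0.503, -0.495]
force: [-0.0, -0.9, -0.4]
width: 91.9
t: 12.38
tcp_pos: [573.4, -413.5, 61.4]
tcp_rot: [-0.503, -0.498, 0.503, -0.496]
force: [0.6, 1.2, -2.1]
width: 42.5
```

```bash
python3 -m crank '{"fingers":[1,1,1,1,1,1,1,1,1,1],"delta_pos":[[0,0,1],[0,0,1],[0,0,1],[0,0,1],[0,0,1],[0,0,1],[0,0,1],[-0.12,0.97,0],[-0.12,0.97,0],[-0.12,0.97,0]],"yaw":[0,0,0,0,0,0,0,-0.35,-0.35,-0.35]}' 15
python3 -m crank '{"fingers":[1,1,1,1,1,1,1,1,1,1],"delta_pos":[[-0.13,0.97,0],[-0.13,0.97,0],[-0.13,0.97,0],[-0.13,0.97,0],[-0.13,0.97,0],[-0.13,0.97,0],[-0.13,0.97,0],[-0.13,0.97,0],[-0.13,0.97,0],[-0.13,0.97,0]],"yaw":[-0.35,-0.35,-0.35,-0.35,-0.35,-0.35,-0.35,-0.35,-0.35,-0.35]}'
python3 -m crank '{"fingers":[1,1,1,1,1,1,1,1,1,1],"delta_pos":[[-0.13,0.97,0],[-0.13,0.97,0],[-0.13,0.97,0],[-0.13,0.97,0],[-0.13,0.97,0],[-0.13,0.97,0],[-0.13,0.97,0],[-0.13,0.97,0],[-0.13,0.97,0],[0,0,0]],"yaw":[-0.35,-0.35,-0.35,-0.35,-0.35,-0.35,-0.35,-0.35,-0.35,0]}'
cat > st.py <<'E'
from h import *
from scipy.spatial.transform import Rotation as Ro
o=r.get_obs(); M=Ro.from_quat(o['tcp_rot']).as_matrix(); D=np.load('deck.npz')
print('jaw ang',np.degrees(np.arctan2(M[1,1],M[0,1])),o['tcp_pos'],o['width'],'deck',(o['tcp_pos']-D['O'])@np.c_[D['X'],D['Y'],D['Z']])
hd=.274; T=np.array([np.cos(hd),np.sin(hd)]);L=np.array([-T[1],T[0]]); d=o['tcp_pos'][:2]-D['O'][:2]; print('horiz',d@T,d@L)
e=D['O'][:2]-65*T+50*L-o['tcp_pos'][:2]; print('to go',e/25)
E
python3 st.py
```

```text
t: 13.62
tcp_pos: [565.0, -340.9, 238.6]
tcp_rot: [0.539, 0.458, -0.538, 0.459]
force: [-0.1, 0.6, -3.5]
width: 41.8
t: 14.88
tcp_pos: [532.7, -98.5, 238.3]
tcp_rot: [0.634, 0.314, -0.633, 0.314]
force: [-0.5, 0.0, -2.8]
width: 41.9
t: 16.12
tcp_pos: [503.4, 121.1, 237.7]
tcp_rot: [0.687, 0.171, -0.686, 0.17]
force: [0.2, 0.4, -2.7]
width: 41.8
jaw ang -62.123121492132114 [503.38137139 121.10337216 237.67360386] 41.822630642563 deck [-123.19288247  -45.62137049  114.62295275]
horiz -71.88887386481392 -45.62137049000297
to go [-0.76967023  3.75673431]
```

```bash
python3 -m crank '{"fingers":[1,1,1,1,1,1,1],"delta_pos":[[-0.19,0.94,0],[-0.19,0.94,0],[-0.19,0.94,0],[-0.19,0.94,0],[0,0,-1],[0,0,-1],[0,0,0]],"yaw":[-0.38,-0.38,-0.38,-0.38,0,0,0]}'
python3 st.py
python3 - <<'E'
from h import *
w=snap('wrist'); s=snap('scene')
cv2.imwrite('pics/c4.png',np.hstack([cv2.resize(w['pixels'][:,:,::-1],(480,300)),cv2.resize(s['pixels'][130:280,380:490,::-1],(220,300))]))
E
```

```text
t: 17.0
tcp_pos: [483.9, 211.7, 186.2]
tcp_rot: [-0.7, -0.095, 0.701, -0.095]
force: [0.6, -0.5, -3.1]
width: 42.1
jaw ang -74.55525540961582 [483.94854733 211.72797167 186.23810529] 42.072187402686744 deck [-98.71543154  46.8808114   69.01304218]
horiz -66.07518025051401 46.88081140155957
to go [0.00764273 0.13175033]
```

View pics/c4.png

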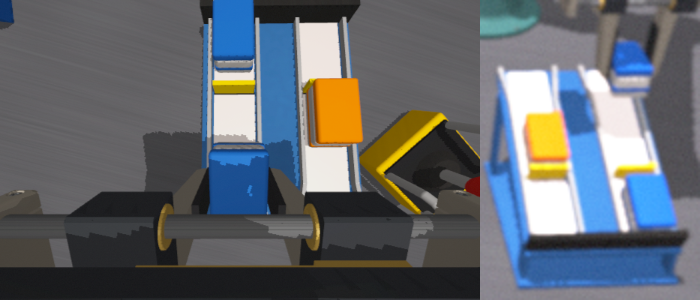

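```bash
python3 -m crank '{"fingers":[1,1,1,1,1],"delta_pos":[[0.01,0.13,0],[0,0,-0.7],[0,0,-0.7],[0,0,0],[0,0,0]],"yaw":[0,0,0,0,0]}'; python3 st.py
python3 -m crank '{"fingers":[1,1,1,1,1],"delta_pos":[[0,0,-0.1],[0,0,-0.1],[0,0,-0.1],[0,0,-0.1],[0,0,0]],"yaw":[0,0,0,0,0]}' 6; python3 st.py
```

```text
t: 17.73
tcp_pos: [484.8, 216.2, 151.3]
tcp_rot: [-0.7, -0.095, 0.701, -0.096]
force: [-0.6, -0.2, -2.9]
width: 42.3
jaw ang -74.50721069451917 [484.78706144 216.21998859 151.3460176 ] 42.32557544347609 deck [-83.89482832  50.97837048  37.3602566 ]
horiz -64.05247625733189 50.97837048331489
to go [-0.02589783 -0.04793035]
t: 18.35
tcp_pos: [484.6, 216.5, 141.4]
tcp_rot: [-0.7, -0.095, 0.701, -0.096]
force: [0.5, 0.4, -2.5]
width: 41.8
jaw ang -74.47865902905363 [484.56119372 216.5449875  141.37805536] 41.82875265281923 deck [-80.31777137  51.352362    28.05532749]
horiz -64.18197864026934 51.352361999857465
to go [-0.01686312 -0.06093031]
```

```bash
python3 -m crank '{"fingers":[1,1,1],"delta_pos":[[0,-0.05,-0.1],[0,0,-0.1],[0,0,0]],"yaw":[0,0,0]}' 6
python3 - <<'E'
from h import *
w=snap('wrist'); s=snap('scene')
cv2.imwrite('pics/c5.png',np.hstack([cv2.resize(w['pixels'][100:350,160:480,::-1],(400,312)),cv2.resize(s['pixels'][130:230,400:500,::-1],(312,312))]))
E
```

```text
t: 18.73
tcp_pos: [485.8, 215.5, 137.0]
tcp_rot: [0.701, 0.095, -0.7, 0.095]
force: [3.3, -0.3, 2.0]
width: 42.0
```

View pics/c5.png

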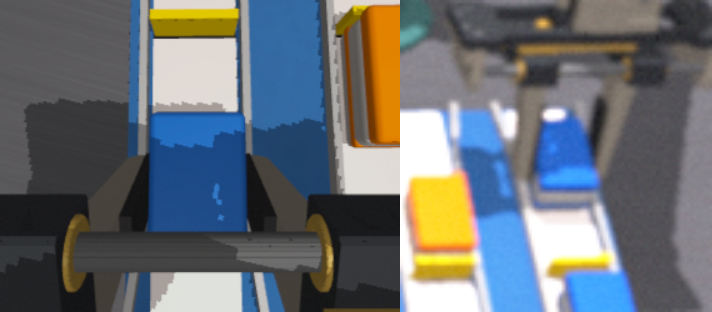

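The tin is lined up between the guides, touching the floor and tilting onto it. I'll open now.

```bash
python3 -m crank '{"fingers":[0.2,0,-0.2,-0.2,-0.2,-0.2,-0.2,-0.2],"delta_pos":[[0,0,0],[0,0,0],[0,0,0],[0,0,0],[0,0,0],[0,0,0],[0,0,1],[0,0,1]],"yaw":[0,0,0,0,0,0,0,0]}'
python3 -m crank '{"fingers":[-0.2,-0.2,-0.2,-0.2,-0.2,-0.2,-0.2,-0.2,-0.2],"delta_pos":[[0,0,1],[0,0,1],[-0.3,-0.8,0.5],[-0.3,-1,0],[-0.3,-1,0],[-0.3,-1,0],[-0.3,-1,0],[-0.3,-1,0],[-0.3,-1,0]],"yaw":[0,0,0,0,0,0,0,0,0]}'
python3 - <<'E'
from h import *
D=np.load('deck.npz')
s=snap('top'); c=snap('scene')
P=(pts(s)-D['O'])@np.c_[D['X'],D['Y'],D['Z']]; hsv=cv2.cvtColor(s['pixels'],cv2.COLOR_RGB2HSV); H,S=hsv[...,0].astype(int),hsv[...,1]
for n,y,x0,x1 in(('wait',50,15,95),('spare',50,-150,12),('orange',-50,-150,12)):
    t=(abs(P[...,1]-y)<30)&(P[...,0]>x0)&(P[...,0]<x1)&(P[...,2]>34)&(P[...,2]<48)&(S>100)
    if t.any(): print(n,t.sum(),P[t].min(0).round(1),P[t].max(0).round(1),cv2.minAreaRect(P[t][:,:2].astype(np.float32)))
cv2.imwrite('pics/c6.png',np.hstack([cv2.resize(s['pixels'][150:290,150:350,::-1],(430,300)),cv2.resize(c['pixels'][150:270,300:490,::-1],(370,300))]))
E
```

```text
t: 19.82
tcp_pos: [484.6, 215.1, 187.0]
tcp_rot: [-0.7, -0.095, 0.701, -0.096]
force: [0.7, 0.5, 1.1]
width: 55.3
t: 20.95
tcp_pos: [431.9, 44.4, 249.0]
tcp_rot: [-0.701, -0.095, 0.701, -0.095]
force: [0.9, -0.7, 0.2]
width: 54.8
wait 435 [21.9 29.5 34. ] [86.9 72.1 43.6] ((54.25279235839844, 50.81950759887695), (65.06393432617188, 42.518306732177734), 0.6499413251876831)
spare 474 [-63.8  26.6  34.3] [-0.1 68.1 44.5] ((-31.956966400146484, 47.30377197265625), (41.448699951171875, 63.79767990112305), 89.90296173095703)
orange 470 [-64.6 -70.9  34. ] [ -0.1 -28.3  44.6] ((-32.3084602355957, -49.565521240234375), (64.62904357910156, 42.13218307495117), 0.46190786361694336)
```

View pics/c6.png

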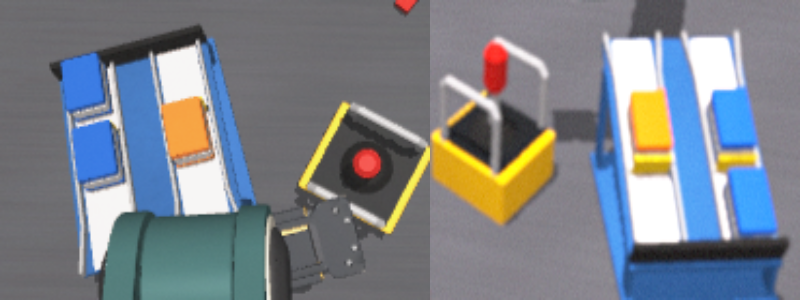

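The spare lies flat against the shut gate (centre x = -32), and everything else is in place.

```bash
python3 -m crank '{"fingers":[-0.2,-0.2,-0.2],"delta_pos":[[0,0,0],[0,0,0],[0,0,0]],"yaw":[0,0,0]}'; python3 -c "
from plant import r
print(r.sign_off())"
```

```text
t: 21.42
tcp_pos: [432.4, 45.9, 249.1]
tcp_rot: [-0.701, -0.095, 0.701, -0.096]
force: [-0.0, 0.8, -0.6]
width: 55.4
the job is handed in; nothing more can be done
None
```

The job is done and handed in at 21.4 s; the simulator gave no verdict. I pushed the joystick left, where the blue tin waited. I held it until the tin reached the bottom stop, then let the stick spring back. After that I put the spare tin in the left lane, and it slid down against the shut gate.

These are the last top-camera readings, in deck axes:

| Tin | Centre x (mm) | Must be (mm) | State |
|---|---|---|---|
| First blue | 54 | 45 to 66 | flat at the bottom stop |
| Spare blue | -32 | -44 to -24 | flat, within about 0.2° of lengthwise |
| Orange | -32 | -44 to -24 | still behind its gate |

- **Stick and robot:** The stick looked upright and the gate shut in the pictures, and the arm was clear of everything.
- **Not measured directly:** I judged the stick's lean while held (about 0.37 to 0.42 rad) from the geometry and the gate being flush. I did not measure the bystanders again at the end, but the arm passed well above them.
- **Checks that failed or disagreed:** The first gate-height reading was unusable because the tins' front faces confused it, so I checked the gates in a scene picture instead. On lowering, contact came a few mm lower than I had worked out.

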